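Sweep the offcuts off the welding plate into the scrap tray

TASK

Clear the welding plate: with the fingertips, sweep the three loose metal offcuts (flat bar, round slug, square tube) along the plate and over its open end so that all three lie in the orange scrap tray. Only push them, do not pick up or lift any of them, and leave the blue finished bracket, the spray can and the hammer as they stand.

Things in the scene. Friction and masses are not known exactly. Their poses are not given: they have to be found in the camera images.
- station: Fixed welding plate with a scrap tray, one rigid unit, at a new place and turn each time. Origin: on the table top below the plate; z up, x along the plate towards the tray. The plate is dark grey with black dots, its level top 50 mm above the table, from x = -135 to +100 mm and y = -95 to +95 mm in these axes (called station x, y below)
- plate_edge (a point): Middle of the plate's open end edge, on its top (station x = 100 mm, y = 0). This end is open and drops into the tray; the other three sides have dark steel fences, 8 mm thick, 12 mm above the plate top, inner faces at station y = -95 and +95 mm and x = -135 mm
- tray_floor (a point): Centre of the orange tray's inner floor (station x = 164 mm, y = 0, 4 mm above the table). Inside, the tray spans station x = 92 to 236 mm (the first 8 mm lie under the plate's end) and y = -110 to +110 mm; its rim is 34 mm above the table, its walls are 4 mm thick
- bar_offcut: Copper-red flat-bar offcut, 40 x 25 x 12 mm (its x, y, z), 60 to 130 g, loose, lying flat on the plate. Origin at its centre. The three offcuts start side by side across the plate, about 58 mm apart, in any order, with centres between station x = -5 and +50 mm.
- round_slug: Yellow brass disc, 34 mm across, 14 mm high, 70 to 140 g, loose, lying flat on the plate. Origin at its centre.
- tube_offcut: Grey steel square-tube offcut, 30 x 28 x 30 mm (x, y, z), 3 mm wall, bore along its y, 50 to 100 g, loose on the plate, bore level. Origin at its centre.
- bracket: Blue finished bracket, loose, to be left alone: base 35 x 60 x 6 mm (x, y, z) with an upright web 6 mm thick, 60 mm along y, in the middle; 42 mm high over all. Stands on the plate near its back fence, behind the offcuts, centre at station x = -100 to -108 mm. Origin: centre of its underside.
- spray_can: Green spray can, 54 mm across, 150 mm high, standing on the table beside the tray, on the station's -y side; to be left alone. Origin: centre of its underside.
- hammer: Hammer, 260 mm long, head 80 mm wide and 26 mm high, lying on the table beside the plate, on the station's -y side, along the station's x; to be left alone. Origin: under the middle of the tool.

How it is judged:
By the outcome, as a careful person would: the job done as asked, in the order asked, and still so for the second after the job is handed in, with the robot touching nothing.
It also fails if it takes over 48 s, if anything falls off the work surface, if the arm or the gripper's body presses on something with over 40 N, if the wrist force passes 120 N, or if a joint passes its speed limit or range.

ROBOT

A 6-joint arm with a two-finger parallel gripper is mounted at the origin on the work surface. World frame = base frame: x ahead of the robot, y to its left, z up, the work surface at z = 0. Lengths are in m, angles in rad, forces in N, time in s.
With the tool pointing down it reaches from about 0.35 to 0.875 m from the base axis. Payload 15.5 kg.
Tool frame: the origin (TCP) lies between the finger pads; the fingertips stand 22 mm ahead of it and the grasp point (between the pads) lies 3 mm ahead of it; y points along the fingers, z is the direction in which the jaws open and shut, and the axes are right-handed (so a half turn about y gives the same grasp; the last joint's range is limited). The gripper opens to 85 mm and grips with 20 to 120 N. Pads are 22 mm wide; open, the fingers measure 114 mm over their backs; the gripper's body (76 mm by 85 mm) begins 54 mm behind the grasp point. The pads swing forward as they close: fully open they stand 13 mm farther back than shut.
Start: joints at [-1.341, 0.494, 1.345, -0, 1.302, -0.096], TCP at [0.199, -0.592, 0.253] pointing down, gripper open.
Joint ranges: [-2.91, 2.91], [-0.82, 2.16], [0.22, 2.67], [-1.22, 4.37], [0.12, 2.79], [-3.08, 3.08]. Speed limits (rad/s): [1.89, 1.89, 2.57, 3.01, 3.01, 3.01].

INTERFACE

Orientations are given as a rotation vector (axis times angle).
In Python, from rig import status, viewer, arm gives the robot as it stands.
- The arm moves only by the shell command python3 -m jog 'ROWS' [FORCE]. ROWS is JSON, a list that holds one entry, the list of rows, each a list of 5 numbers: the finger opening in mm, from 0 to 85.4, then the shift along the tool's x, y, z in mm, then the turn about the tool's y in rad. In form: [[[hand, x, y, z, spin], ...]]. A call has 1 to 10 rows; each row shifts and turns the commanded pose from where the row before left it, along the tool's axes as they then stand; what a row does not reach is not made up. A row lasts 1/10 s, in which the tool goes at most 50 mm and 8.59 degrees, less where a joint would pass 70% of its speed; a pose out of reach is approached as far as the arm can. A call with a gripper value outside its range is refused whole. The fingers move at their own pace and stop on an object; FORCE is the grip in N (left out, the last holds). Time passes only in rows, so rows that do not move let the fingers close. It gives the time, the measured TCP pose, the force and the opening at its end, in the units of the state.
- status.observe(): the state, without advancing time (a new reading comes with each control period).
- viewer.grab_frame(name): name is "scene" or "top"; returns a dict with "color" (420x560x3 uint8, red, green, blue), "range_z" (420x560 float32, m along the optical axis (not along the pixel's ray), 0 where there is no reading), "fovy" (degrees; the focal length in pixels is half the picture's height over the tangent of half this angle, whatever the lens; pixels are square), "cx", "cy" (the principal point, pixels), "eye" and "orientation" of the camera in the world. Camera axes: x right, y down, z forward; pixel columns grow to the right and rows downward; lengths in m; the calibration is good to about 2 mm. A picture is of the moment at which its call begins.
- arm.finish_job(): hands the job in, once; it reports no verdict.
The state is a dict: "clock": time; "joint_pos": joint angles; "joint_velocities": joint speeds; "effort": joint torques, N m; "tcp_pos": TCP position; "eef_rot": TCP orientation; "ft_force": force on the tool from outside, world axes, zero at the start; "moment": the same for the moment, N m; "gripper_width": finger opening in m.
Only numpy, scipy, OpenCV 4.12 (cv2) and the standard library are available. Lean on these libraries where they do the work, as an engineer would, in place of code of your own. Each camera call takes 0.05 s, during which the arm holds its last target.

## Working session

There is one attempt and no reset: what is moved stays moved. The work goes in short steps, Python scripts to look and compute and a shell command to move; the robot and the scene stay as the last step left them, time stands still between calls to the robot, and variables do not carry over. Pictures are saved under pics/ and viewed, and the job is handed in when it is done.

```bash
mkdir -p pics; ls; cat > h.py <<'E'
import numpy as np, cv2
from rig import status, viewer, arm
def grab(n,tag):
    f=viewer.grab_frame(n); np.save(f'pics/{tag}.npy',f,allow_pickle=True)
    cv2.imwrite(f'pics/{tag}.png',cv2.cvtColor(f['color'],cv2.COLOR_RGB2BGR)); return f
def load(tag): return np.load(f'pics/{tag}.npy',allow_pickle=True).item()
def rotm(o):
    from scipy.spatial.transform import Rotation as R
    o=np.array(o,float)
    return o if o.shape==(3,3) else R.from_rotvec(o).as_matrix()
def px(f,u,v,z=None):
    """world point: from depth, or intersect with plane z"""
    H=f['color'].shape[0]; fl=H/2/np.tan(np.radians(f['fovy'])/2)
    d=np.array([(u-f['cx'])/fl,(v-f['cy'])/fl,1.]); R=rotm(f['orientation']); e=np.array(f['eye'])
    if z is None: return e+R@d*f['range_z'][int(v),int(u)]
    w=R@d; return e+w*(z-e[2])/w[2]
E
python3 - <<'E'
from h import *
for n in('scene','top'):
    f=grab(n,n+'0'); print({k:v for k,v in f.items() if k not in('color','range_z')})
print(status.observe())
E
```

```text
pics
{'fovy': 44.943715108237214, 'cx': 277.9197582339694, 'cy': 216.9419740909329, 'eye': array([ 0.9414856 , -0.38973065,  0.74014694]), 'orientation': array([-2.39871658, -0.68692793,  0.23573115])}
{'fovy': 52.69214076063083, 'cx': 281.23207072288693, 'cy': 211.27152097411062, 'eye': array([0.53618431, 0.05912945, 0.71611938]), 'orientation': array([-2.09915176,  2.13390047, -0.20868559])}
{'clock': 0.1, 'joint_pos': array([-1.34150227e+00,  4.94125179e-01,  1.34602720e+00, -6.58466880e-06,
        1.30251923e+00, -9.54824382e-02]), 'joint_velocities': array([ 0.0003725 , -0.00337685, -0.00130036,  0.00071955,  0.00158348,
        0.000605  ]), 'effort': array([ 2.39034220e-03, -8.83587742e+01, -3.84563792e+01, -4.51274136e-04,
        5.13672887e-03, -1.38258710e-05]), 'tcp_pos': array([ 0.19938223, -0.59204425,  0.25277153]), 'eef_rot': array([-0.33524206,  2.04687712, -2.04464629]), 'ft_force': array([ 0.45509319,  0.78211696, -0.77781065]), 'moment': array([ 0.00778913,  0.00998986, -0.02517592]), 'gripper_width': 0.08568338669071336}
```

View pics/scene0.png

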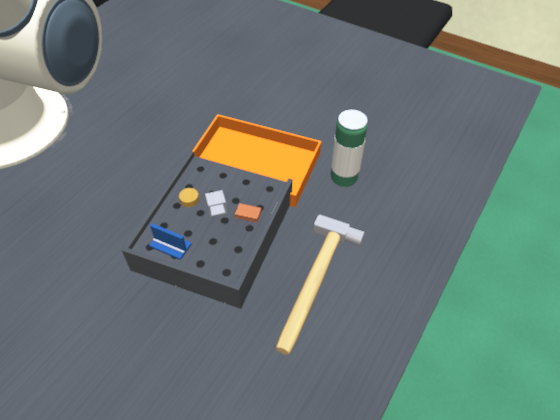

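View pics/top0.png

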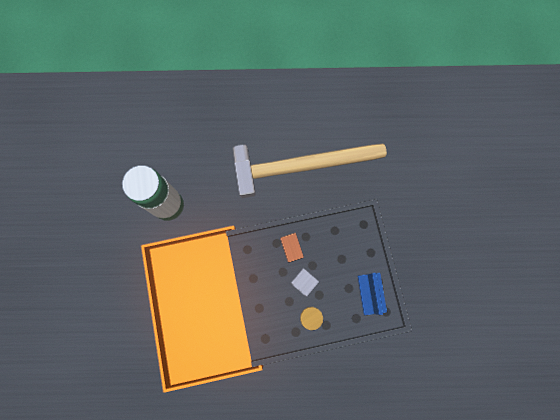

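The scene view shows the plate with the slug (188,197), tube (216,202), bar (248,212) and bracket (170,241). In the top view the bar is at (292,247), tube (305,282), slug (312,319) and bracket (372,294). I'll enlarge it next.

```bash
python3 - <<'E'
from h import *
f=load('top0'); im=cv2.cvtColor(f['color'],cv2.COLOR_RGB2BGR)[195:395,215:415]
im=cv2.resize(im,(600,600),interpolation=cv2.INTER_CUBIC); cv2.imwrite('pics/c1.png',im)
f2=load('scene0'); im=cv2.cvtColor(f2['color'],cv2.COLOR_RGB2BGR)[100:300,120:330]
cv2.imwrite('pics/c2.png',cv2.resize(im,(630,600),interpolation=cv2.INTER_CUBIC))
for p in [(292,247),(305,282),(312,319),(330,260),(280,300),(361,290),(372,294),(142,183),(200,310)]: print(p,px(f,*p).round(4))
for p in [(188,197),(216,198),(248,212),(230,230),(171,238)]: print(p,px(f2,*p).round(4))
E
```

```text
(292, 247) [0.6108 0.0433 0.0618]
(305, 282) [0.5565 0.0256 0.0808]
(312, 319) [0.5025 0.0159 0.0656]
(330, 260) [ 0.5906 -0.0158  0.0522]
(280, 300) [0.5308 0.0632 0.0528]
(361, 290) [ 0.5438 -0.0611  0.0552]
(372, 294) [ 0.5375 -0.075   0.068 ]
(142, 183) [0.6919 0.2496 0.1533]
(200, 310) [0.5166 0.1938 0.0085]
(188, 197) [0.5076 0.0108 0.0654]
(216, 198) [0.5606 0.0235 0.0833]
(248, 212) [0.6135 0.04   0.0629]
(230, 230) [ 6.031e-01 -1.000e-04  4.990e-02]
(171, 238) [ 0.5467 -0.0795  0.0792]
```

View pics/c1.png

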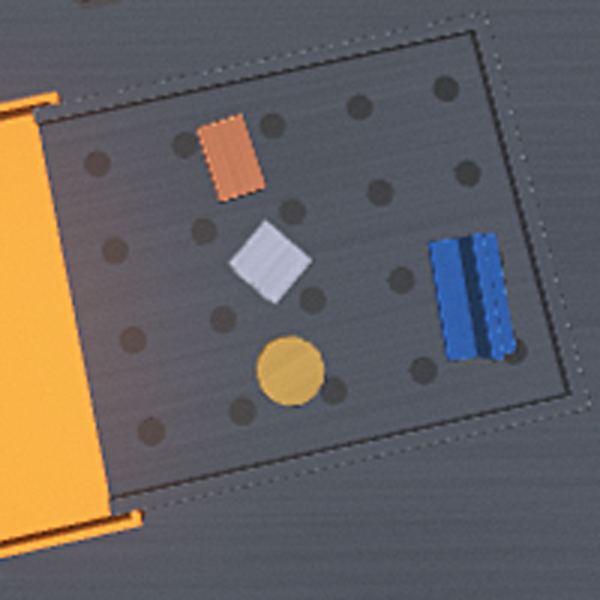

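View pics/c2.png

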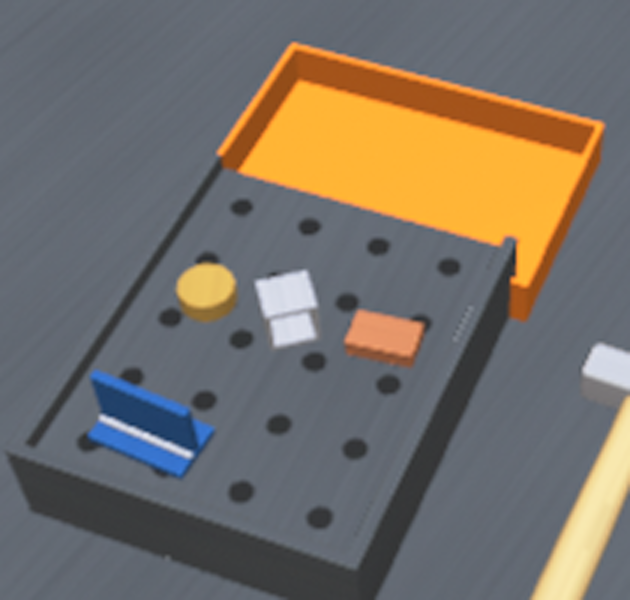

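```bash
cat >> h.py <<'E'
import json,os
def tostn(p):
    s=json.load(open('st.json')); o=np.array(s['o']);a=s['a']
    d=np.array(p)[:2]-o; c,n=np.cos(a),np.sin(a)
    return np.array([c*d[0]+n*d[1],-n*d[0]+c*d[1]])*1000
def fromstn(x,y):
    s=json.load(open('st.json')); o=np.array(s['o']);a=s['a']; c,n=np.cos(a),np.sin(a)
    return o+np.array([c*x-n*y,n*x+c*y])/1000
E
python3 - <<'E'
from h import *
f=load('top0'); C=lambda u,v,z:px(f,215+(u+.5)/3-.5,195+(v+.5)/3-.5,z)[:2]
A=C(40,122,.05);B=C(112,497,.05)
D=C(472,33,.05);E=C(568,393,.05)
print(A,B,D,E,np.linalg.norm(A-B),np.linalg.norm(D-E),np.linalg.norm(A-D),np.linalg.norm(B-E))
ey=(B-A)/np.linalg.norm(B-A); ay=np.arctan2(ey[1],ey[0])-np.pi/2
w=(A+B)/2-(D+E)/2; ax=np.arctan2(w[1],w[0]); print(ay,ax)
# depth-based plate z check in top
a=ax; ey2=np.array([-np.sin(a),np.cos(a)])
o=(A+B)/2-.1*np.array([np.cos(a),np.sin(a)])
json.dump(dict(o=list(o),a=float(a)),open('st.json','w')); print(o,np.degrees(a))
for n,u,v,z in [('bar',231,158,.062),('tube',271,262,.08),('slug',291,371,.064),('br1',430,241,.056),('br2',449,360,.056),('br3',496,234,.056),('br4',516,353,.056)]:
    p=C(u,v,z); print(n,p.round(4),tostn(p).round(1))
g=load('scene0'); C2=lambda u,v,z:px(g,120+(u+.5)/3-.5,100+(v+.5)/3-.5,z)[:2]
for n,u,v,z in [('bar',386,331,.062),('tube',286,294,.08),('slug',207,285,.064),('A',509,249,.05),('B',222,169,.05)]:
    p=C2(u,v,z); print(n,p.round(4),tostn(p).round(1))
for u,v in [(142,183)]: print('can',tostn(px(f,u,v)))
for u,v in [(243,170),(386,151)]: print('ham',tostn(px(f,u,v)),px(f,u,v))
from scipy.spatial.transform import Rotation as R
print(R.from_rotvec(status.observe()['eef_rot']).as_matrix().round(3))
print(tostn(status.observe()['tcp_pos']))
E
```

```text
[0.63239563 0.1440308 ] [0.44305005 0.10647249] [ 0.67660976 -0.08678921] [ 0.48959294 -0.1245007 ] 0.1930346494364014 0.19078114762815318 0.23501652507710677 0.23561591159207015
-4.51657227316481 1.76485480254924
[0.55700712 0.02712868] 101.1187316394657
bar [0.6103 0.0438] [  6.1 -55.5]
tube [0.5565 0.0256] [-1.4  0.8]
slug [0.5033 0.0163] [-0.3 54.8]
br1 [ 0.5666 -0.0576] [-85.    6.9]
br2 [ 0.5071 -0.0641] [-79.9  66.6]
br3 [ 0.5696 -0.0917] [-119.    10.6]
br4 [ 0.5099 -0.0981] [-113.8   70.3]
bar [0.6111 0.0445] [  6.6 -56.4]
tube [0.5568 0.0253] [-1.8  0.6]
slug [0.5044 0.0165] [-0.3 53.7]
A [0.6328 0.1445] [100.5 -97. ]
B [0.4435 0.1063] [99.5 96.1]
can [ 192.31450668 -175.30844133]
ham [  56.99202978 -204.09892105] [0.74628453 0.12240995 0.02850165]
ham [-188.74587174 -187.35881968] [ 0.77724743 -0.12194357  0.02423858]
[[-0.948 -0.     0.319]
 [-0.319  0.001 -0.948]
 [-0.    -1.    -0.001]]
[-538.5854793   470.31517392]
```

```bash
python3 -m jog '[[[15,0,0,0,-0.144],[15,0,0,0,-0.144],[15,0,0,0,-0.144],[15,0,0,0,-0.144],[15,0,0,0,-0.144],[15,0,0,0,-0.144],[15,0,0,0,-0.144],[15,0,0,0,-0.144],[15,0,0,0,-0.144],[15,0,0,0,-0.144]]]'
cat >> h.py <<'E'
def rel(x,y,z):
    from scipy.spatial.transform import Rotation as R
    s=status.observe(); M=R.from_rotvec(s['eef_rot']).as_matrix(); t=np.array(s['tcp_pos'])
    g=np.array([*fromstn(x,y),z])
    za=M[:,2]; ang=np.degrees(np.arctan2(za[1],za[0])); want=np.degrees(json.load(open('st.json'))['a'])-90
    print('t',round(s['clock'],2),'stn',tostn(t).round(1),'z',round(t[2]*1000,1),'zang',ang.round(2),'want',round(want,2),'tooly',M[:,1].round(3),'F',np.round(s['ft_force'],1),'w',s['gripper_width'])
    print('tool delta mm to goal',(M.T@(g-t)*1000).round(1))
E
python3 -c "
from h import *
rel(-48,-55.5,.25)"
```

```text
clock: 1.1
tcp_pos: [0.1994, -0.5921, 0.2529]
eef_rot: [-1.297, 1.061, -1.06]
ft_force: [-0.7, 0.3, 0.8]
gripper_width: 0.0148
t 1.1 stn [-538.7  470.3] z 252.9 zang 11.45 want 11.12 tooly [-0.     0.001 -1.   ] F [-0.7  0.3  0.8] w 0.014844856657339582
tool delta mm to goal [-487.6    3.3  528.7]
```

```bash
python3 -m jog '[[[15,-24,0,26,0],[15,-24,0,26,0],[15,-24,0,26,0],[15,-24,0,26,0],[15,-24,0,26,0],[15,-24,0,26,0],[15,-24,0,26,0],[15,-24,0,26,0],[15,-24,0,26,0],[15,-24,0,26,0]]]'
python3 -c "
from h import *
rel(-48,-55.5,.25)"
```

```text
clock: 2.1
tcp_pos: [0.4089, -0.3053, 0.2531]
eef_rot: [-1.295, 1.065, -1.065]
ft_force: [0.3, -1.3, -0.5]
gripper_width: 0.0148
t 2.1 stn [-297.7  209.5] z 253.1 zang 11.11 want 11.12 tooly [-0.  0. -1.] F [ 0.3 -1.3 -0.5] w 0.014788565927537578
tool delta mm to goal [-249.7    3.2  265. ]
```

```bash
python3 -m jog '[[[15,-25,0,26.5,0],[15,-25,0,26.5,0],[15,-25,0,26.5,0],[15,-25,0,26.5,0],[15,-25,0,26.5,0],[15,-25,0,26.5,0],[15,-25,0,26.5,0],[15,-25,0,26.5,0],[15,-25,0,26.5,0],[15,-25,0,26.5,0]]]'
python3 -c "
from h import *
grab('scene','s1');grab('top','t1')
rel(-48,-55.5,.12)"
```

```text
clock: 3.1
tcp_pos: [0.6207, -0.0089, 0.253]
eef_rot: [-1.295, 1.065, -1.065]
ft_force: [0.3, -0.7, -0.1]
gripper_width: 0.0153
t 3.2 stn [-45.9 -57.1] z 252.7 zang 11.29 want 11.12 tooly [ 0.     0.001 -1.   ] F [-0.2 -1.2 -0.8] w 0.014897801987908908
tool delta mm to goal [  2.2 132.7  -1.7]
```

View pics/s1.png

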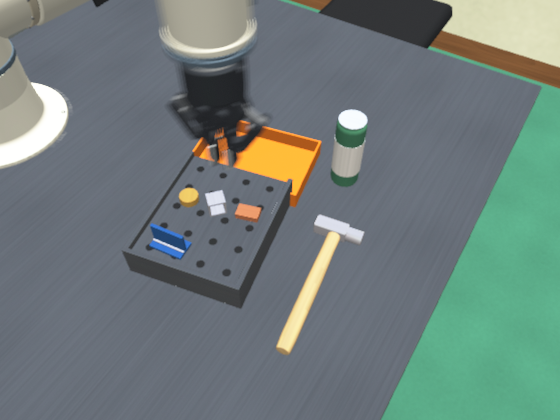

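View pics/t1.png

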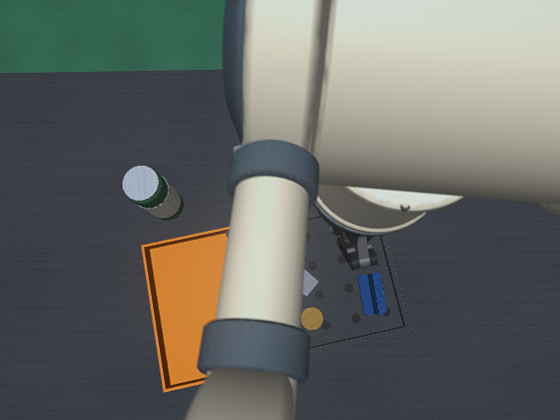

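```bash
python3 - <<'E'
from h import *
f=load('s1'); P=[]
for v in range(120,175):
    for u in range(190,260):
        if f['range_z'][v,u]>0:
            p=px(f,u,v); s=tostn(p)
            if p[2]>.2 and p[2]<.36 and abs(s[0]+46)<60: P.append([*s,p[2]*1000])
P=np.array(P); print(len(P))
for z in range(200,300,6):
    q=P[(P[:,2]>=z)&(P[:,2]<z+6)]
    if len(q): print(z,len(q),q[:,:2].min(0).round(1),q[:,:2].max(0).round(1))
print(P[:,2].min())
E
```

```text
2027
230 25 [-58.7 -69.7] [-40.5 -42.9]
236 66 [-60.4 -75.7] [-37.5 -34.9]
242 97 [-60.5 -77.1] [-36.7 -34.5]
248 93 [-60.5 -76.7] [-36.1 -35.1]
254 92 [-60.3 -76.9] [-37.  -34.4]
260 94 [-60.  -77.3] [-36.3 -34.9]
266 87 [-60.5 -77. ] [-36.7 -40. ]
272 99 [-62.  -90.5] [-37.1 -18.6]
278 198 [-62.5 -96.3] [-35.6 -14.9]
284 276 [-62.4 -97.9] [-35.8 -11.3]
290 135 [ -62.  -102.5] [-35.3 -13.4]
296 176 [ -66.3 -105.2] [-33.  -14.8]
231.4198763857631
```

```bash
python3 -m jog '[[[15,1,20,-1.5,0],[15,0,30,0,0],[15,0,30,0,0],[15,0,30,0,0],[15,0,30,0,0],[15,0,15,0,0],[15,0,10,0,0],[15,0,6,0,0],[15,0,4,0,0],[15,0,0,0,0]]]'
python3 -c "
from h import *
rel(112,-55.5,.076)"
```

```text
clock: 4.2
tcp_pos: [0.619, -0.0116, 0.0785]
eef_rot: [-1.295, 1.065, -1.065]
ft_force: [0.4, -0.4, 0.5]
gripper_width: 0.0147
t 4.2 stn [-50.  -53.3] z 78.5 zang 11.12 want 11.12 tooly [ 0. -0. -1.] F [ 0.4 -0.4  0.5] w 0.014659216022804525
tool delta mm to goal [-162.     2.4    2.2]
```

```bash
python3 -m jog '[[[15,0,1.5,2,0],[15,-8,0,0,0],[15,-8,0,0,0],[15,-8,0,0,0],[15,-8,0,0,0],[15,-8,0,0,0],[15,-10,0,0,0],[15,-10,0,0,0],[15,-10,0,0,0],[15,-10,0,0,0]]]'
python3 -c "
from h import *
grab('scene','s2')
rel(112,-55.5,.076)"
```

```text
clock: 5.2
tcp_pos: [0.6052, 0.0682, 0.0768]
eef_rot: [-1.295, 1.065, -1.065]
ft_force: [0.8, -1.8, 1.2]
gripper_width: 0.0151
t 5.25 stn [ 32.3 -55.1] z 76.8 zang 11.15 want 11.12 tooly [-0.  0. -1.] F [-0.8  2.3 -0.7] w 0.014871027273111343
tool delta mm to goal [-79.7   0.8   0.5]
```

View pics/s2.png

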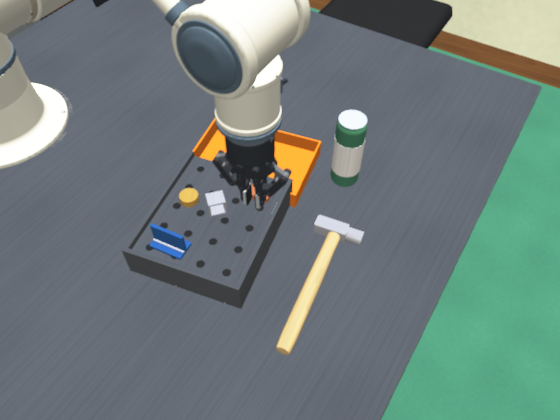

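The scene view shows the bar held ahead of the fingers at (262,190). The tube, slug and bracket haven't moved.

```bash
python3 -m jog '[[[15,-10,0,0,0],[15,-10,0,0,0],[15,-12,0,0,0],[15,-14,0,0,0],[15,-15,0,0,0],[15,-15,0,0,0],[15,-8,0,0,0],[15,0,0,0,0],[15,0,-20,0,0],[15,0,-40,0,0]]]'
python3 -c "
from h import *
grab('scene','s3')
rel(-48,0.8,.136)"
```

```text
clock: 6.25
tcp_pos: [0.5877, 0.1492, 0.135]
eef_rot: [-1.299, 1.069, -1.063]
ft_force: [0.2, 1.1, 0.5]
gripper_width: 0.0152
t 6.3 stn [113.7 -57.1] z 142.8 zang 11.11 want 11.12 tooly [ 0.005  0.001 -1.   ] F [3.8 0.9 8.2] w 0.01519675684786815
tool delta mm to goal [161.7   6.6 -57.9]
```

View pics/s3.png

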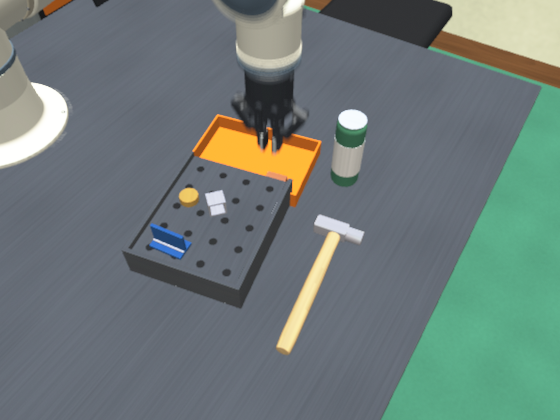

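The bar has dropped into the tray at (277,177), close to the plate end. Next I'll do the tube.

```bash
python3 -m jog '[[[15,20,0,-8,0],[15,24,0,-10,0],[15,24,0,-10,0],[15,24,0,-10,0],[15,24,0,-10,0],[15,24,0,-6,0],[15,16,0,-4,0],[15,6,0,0,0],[15,0,0,0,0],[15,0,0,0,0]]]'
python3 -c "
from h import *
f=grab('top','t4');rel(-48,0.8,.076)"
```

```text
clock: 7.3
tcp_pos: [0.5637, -0.0198, 0.1367]
eef_rot: [-1.295, 1.065, -1.065]
ft_force: [-0.7, -1.4, -0.4]
gripper_width: 0.0148
t 7.35 stn [-47.1   2.5] z 136.7 zang 11.15 want 11.12 tooly [-0.  0. -1.] F [ 0.4  0.7 -0. ] w 0.015224442108842681
tool delta mm to goal [ 0.9 60.7  1.7]
```

View pics/t4.png

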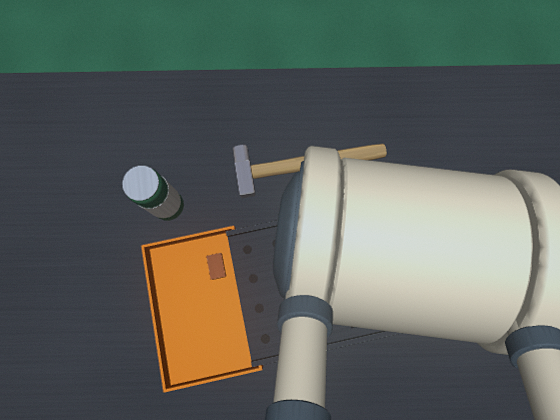

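The bar lies flat in the tray at (216,266). Now I'll descend behind the tube and push.

```bash
python3 -m jog '[[[15,0,20,1.5,0],[15,0,20,0,0],[15,0,12,0,0],[15,0,6,0,0],[15,0,2,0,0],[15,-6,0,0,0],[15,-8,0,0,0],[15,-8,0,0,0],[15,-8,0,0,0],[15,-8,0,0,0]]]'
python3 -m jog '[[[15,-8,0,0,0],[15,-8,0,0,0],[15,-8,0,0,0],[15,-8,0,0,0],[15,-8,0,0,0],[15,0,0,0,0]]]'
python3 -c "
from h import *
f=grab('scene','s5');rel(117,0.8,.076)
cv2.imwrite('pics/c5.png',cv2.resize(cv2.imread('pics/s5.png')[100:300,120:330],None,fx=3,fy=3))"
```

```text
clock: 8.35
tcp_pos: [0.5576, 0.018, 0.0771]
eef_rot: [-1.295, 1.065, -1.065]
ft_force: [0.5, -1.1, 1.1]
gripper_width: 0.0154
clock: 8.95
tcp_pos: [0.5496, 0.0574, 0.0767]
eef_rot: [-1.295, 1.065, -1.064]
ft_force: [-1.1, 0.1, 0.2]
gripper_width: 0.0152
t 9.0 stn [30.6  1.4] z 76.7 zang 11.16 want 11.12 tooly [-0.  0. -1.] F [ 0.1 -0.2 -0.1] w 0.014903527628026093
tool delta mm to goal [-86.4   0.7   0.6]
```

View pics/c5.png

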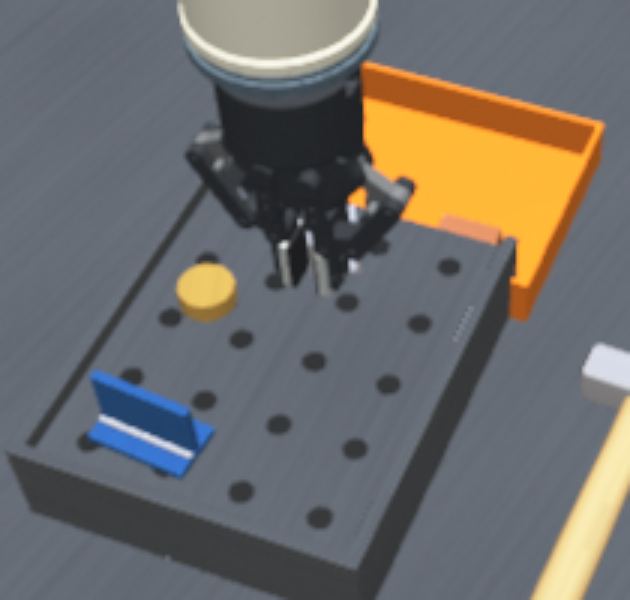

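The tube is ahead of the fingers; its edges show at crop (353,215) and (353,265). The slug and bracket haven't moved. I'll keep pushing over the edge.

```bash
python3 -m jog '[[[15,-10,0,0,0],[15,-10,0,0,0],[15,-12,0,0,0],[15,-14,0,0,0],[15,-15,0,0,0],[15,-15,0,0,0],[15,-12,0,0,0],[15,0,0,0,0],[15,0,-20,0,0],[15,0,-40,0,0]]]'
python3 -c "
from h import *
f=grab('scene','s6');rel(-47,54,.136)
cv2.imwrite('pics/c6.png',cv2.resize(cv2.imread('pics/s6.png')[100:300,120:330],None,fx=3,fy=3))"
```

```text
clock: 10.0
tcp_pos: [0.5315, 0.1425, 0.1353]
eef_rot: [-1.299, 1.068, -1.063]
ft_force: [0.4, -0.7, 1.1]
gripper_width: 0.015
t 10.05 stn [118.   -0.4] z 142.4 zang 11.13 want 11.12 tooly [ 0.004  0.001 -1.   ] F [4.3 1.4 8.5] w 0.014747837423944678
tool delta mm to goal [165.    6.2 -54.4]
```

View pics/c6.png

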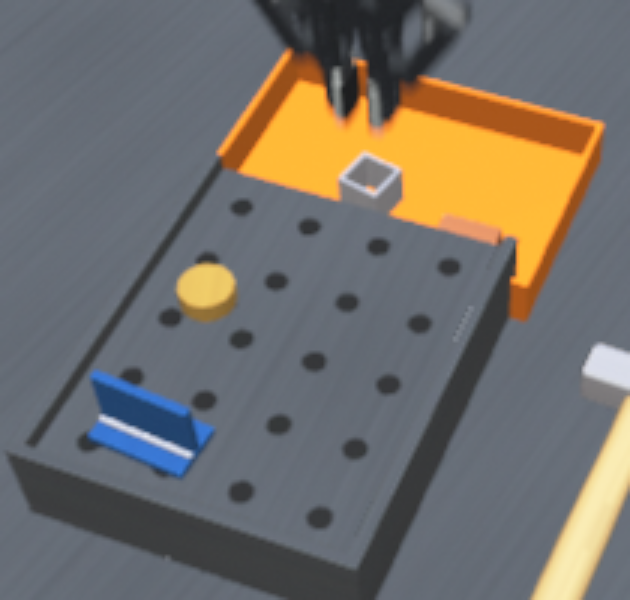

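The tube now stands in the tray at crop (370,180), bore up. The slug is next.

```bash
python3 -m jog '[[[15,18,0,-8,0],[15,24,0,-10,0],[15,24,0,-10,0],[15,24,0,-10,0],[15,24,0,-8,0],[15,24,0,-6,0],[15,16,0,-2.5,0],[15,6,0,0,0],[15,0,0,0,0],[15,0,0,0,0]]]'
python3 -c "
from h import *
rel(-44,54.5,.076)"
```

```text
clock: 11.05
tcp_pos: [0.5104, -0.0242, 0.1368]
eef_rot: [-1.295, 1.065, -1.065]
ft_force: [0.0, 0.4, 0.8]
gripper_width: 0.0153
t 11.05 stn [-41.4  55.6] z 136.8 zang 11.12 want 11.12 tooly [-0.  0. -1.] F [0.  0.4 0.8] w 0.015259074047338712
tool delta mm to goal [ 2.6 60.8  1.1]
```

```bash
python3 -m jog '[[[15,3,20,1,0],[15,0,20,0,0],[15,0,12,0,0],[15,0,6,0,0],[15,0,2.5,0,0],[15,-6,0,0,0],[15,-8,0,0,0],[15,-8,0,0,0],[15,-8,0,0,0],[15,-8,0,0,0]]]'
python3 -m jog '[[[15,-8,0,0,0],[15,-8,0,0,0],[15,-8,0,0,0],[15,-8,0,0,0],[15,-8,0,0,0],[15,0,0,0,0]]]'
python3 -c "
from h import *
f=grab('scene','s7');rel(117,54,.076)
cv2.imwrite('pics/c7.png',cv2.resize(cv2.imread('pics/s7.png')[100:300,120:330],None,fx=3,fy=3))"
```

```text
clock: 12.05
tcp_pos: [0.5046, 0.0106, 0.0766]
eef_rot: [-1.295, 1.064, -1.065]
ft_force: [0.5, -1.2, 1.1]
gripper_width: 0.0155
clock: 12.65
tcp_pos: [0.4965, 0.05, 0.0762]
eef_rot: [-1.295, 1.065, -1.064]
ft_force: [-0.9, 0.3, -0.1]
gripper_width: 0.0148
t 12.7 stn [33.7 54.9] z 76.2 zang 11.16 want 11.12 tooly [-0.  0. -1.] F [-0.2  0.3 -0.3] w 0.01518947250197586
tool delta mm to goal [-83.3   0.2   1. ]
```

View pics/c7.png

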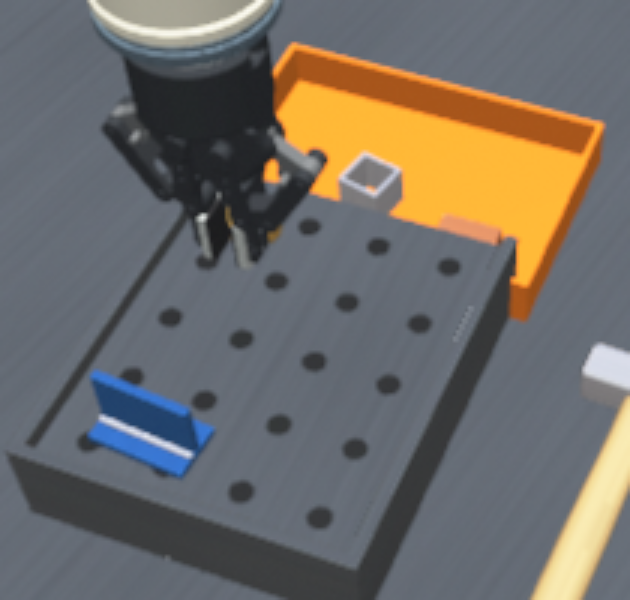

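The slug shows between and ahead of the fingers at crop (235,215) and (273,235). I'll push it over.

```bash
python3 -m jog '[[[15,-10,0,0,0],[15,-10,0,0,0],[15,-12,0,0,0],[15,-14,0,0,0],[15,-15,0,0,0],[15,-15,0,0,0],[15,-8,0,0,0],[15,0,0,0,0],[15,0,-20,0,0],[15,0,-40,0,0]]]'
python3 -m jog '[[[15,0,-40,0,0],[15,20,-10,-30,0],[15,30,0,-40,0],[15,40,0,-40,0],[15,40,0,-40,0],[15,40,0,-30,0],[15,40,0,-20,0],[15,20,0,-10,0],[15,0,0,0,0],[15,0,0,0,0]]]'
python3 -c "
from h import *
f=grab('scene','s8');grab('top','t8');rel(-48,54,.136)"
```

```text
clock: 13.7
tcp_pos: [0.4793, 0.1311, 0.1351]
eef_rot: [-1.298, 1.068, -1.063]
ft_force: [1.5, -0.5, 0.7]
gripper_width: 0.015
clock: 14.7
tcp_pos: [0.3273, -0.1218, 0.1863]
eef_rot: [-1.294, 1.067, -1.067]
ft_force: [-0.3, 1.0, 0.3]
gripper_width: 0.0152
t 14.8 stn [-101.1  253.7] z 186.3 zang 11.14 want 11.12 tooly [-0.  0. -1.] F [0.9 0.  1.1] w 0.014833665065544274
tool delta mm to goal [-53.   50.2 199.7]
```

View pics/s8.png

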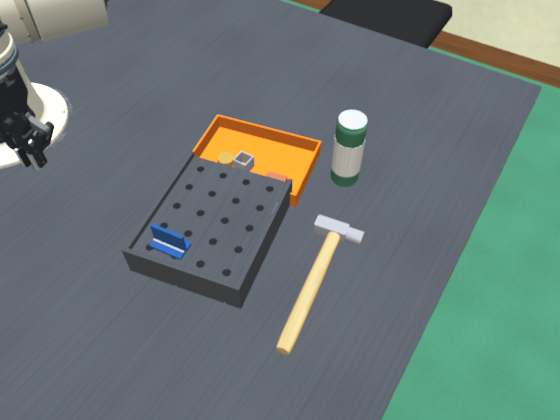

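View pics/t8.png

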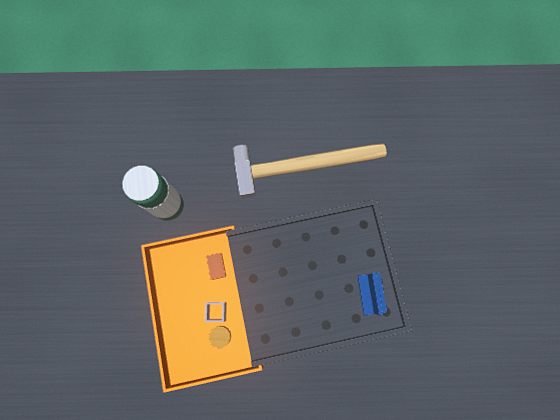

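All three offcuts are in the tray: bar (216,266), tube (216,312), slug (220,337). The bracket, can and hammer are where they started. I'll check heights and pixel differences before handing in.

```bash
python3 - <<'E'
from h import *
f=load('t8'); g=load('top0')
for n,p in [('bar',(216,266)),('slug',(220,337)),('tubewall',(207,312))]:
    q=px(f,*p); print(n,tostn(q).round(1),(q[2]*1000).round(1))
d=np.abs(f['color'].astype(int)-g['color'].astype(int)).max(2)
for n,(a,b,c,e) in dict(bracket=(265,325,350,395),can=(155,225,115,190),hammer=(135,205,225,395)).items(): print(n,(d[a:b,c:e]>40).sum())
print(arm.finish_job())
E
```

```text
bar [132.1 -56.4] 16.0
slug [145.3  55.2] 20.4
tubewall [156.7  13. ] 31.3
bracket 0
can 0
hammer 0
the job is handed in; nothing more can be done
None
```

All three offcuts are in the orange tray. I pushed each one with nearly closed fingertips along the plate and over the open end, lifting nothing: first the bar, then the tube, then the slug. The job was handed in at about 14.8 s of the allowed 48 s.

| Offcut | Station x, y (mm) | Top height above table (mm) | How it lies |
|---|---|---|---|
| Bar | 132, -56 | 16 | Flat |
| Slug | 145, 55 | 20 | Flat, or nearly so (about 18 mm expected) |
| Tube (one wall) | 157, 13 | 31 | Standing with its bore upright |

- **Things to be left alone:** comparing the top view before and after showed no changed pixels around the bracket, spray can or hammer.
- **Forces:** the highest wrist-force reading I saw was about 10 N, while raising the arm.
- **Arm at hand-in:** it was clear of everything.

No check failed. The only small difference was the slug's top reading about 2 mm high, about the size of the camera calibration error.

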